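# Square a stack of blanks and weigh it down

### The job

Square up the messy stack of four thin blanks on the blue jig: tap them until every blank lies flush against both aluminium fences. Then lay the brown wooden block flat, same side down as now, on the middle of the stack to weigh it down, with the blanks still flush in their order. Leave the black sanding block and the yellow parts tray where they are.

Things in the scene. Friction and masses are not known exactly. Their poses are not given: they have to be found in the camera images.
- jig: Squaring jig fixed to the bench: blue base plate 10 mm thick, with two aluminium fences 30 mm high (tops 40 mm above the bench) along its +x and -y sides; the -x and +y sides are open. Origin: on the bench, under the middle of where the squared stack belongs; z up. The base reaches from x = -95 to +75 and y = -87.5 to +107.5 mm. The gap in the corner between the fences is meant to be there.
- fence_far (a point): Middle of the lower edge of the far fence's inner face, at x = +50, y = +14, z = 10 mm in the jig's frame. This face is the plane x = +50 mm, from y = -61 to +89 mm; the fence is 20 mm thick. Axes as the jig's. The blanks slide on one another; a push of about 16 N at the middle of the opposite edge drives them home on a fence, and each side may need a second tap.
- fence_side (a point): Middle of the lower edge of the side fence's inner face, at x = -20, y = -65, z = 10 mm in the jig's frame. This face is the plane y = -65 mm, from x = -82.5 to +42.5 mm; the fence is 18 mm thick. Axes as the jig's.
- blank_0: Flat rigid pale plywood blank, 100 (its x) x 130 (its y) x 6 mm, about 70 g, loose; number 1 of 4 counted from the bottom of the stack on the jig's base. Origin: centre of its underside. At first its centre is 9 to 30 mm short of its squared place in both directions, and it is up to 0.1 rad askew. Squared, its axes lie along the jig's and its origin at x = y = 0 in the jig's frame, 10 mm above the bench.
- blank_1: Flat rigid dark hardboard blank, 100 (its x) x 130 (its y) x 6 mm, about 70 g, loose; number 2 of 4 counted from the bottom of the stack on the jig's base. Origin: centre of its underside. At first its centre is 9 to 30 mm short of its squared place in both directions, and it is up to 0.1 rad askew. Squared, its axes lie along the jig's and its origin at x = y = 0 in the jig's frame, 16 mm above the bench.
- blank_2: Flat rigid pale plywood blank, 100 (its x) x 130 (its y) x 6 mm, about 70 g, loose; number 3 of 4 counted from the bottom of the stack on the jig's base. Origin: centre of its underside. At first its centre is 9 to 30 mm short of its squared place in both directions, and it is up to 0.1 rad askew. Squared, its axes lie along the jig's and its origin at x = y = 0 in the jig's frame, 22 mm above the bench.
- blank_3: Flat rigid dark hardboard blank, 100 (its x) x 130 (its y) x 6 mm, about 70 g, loose; number 4 of 4 counted from the bottom of the stack on the jig's base. Origin: centre of its underside. At first its centre is 9 to 30 mm short of its squared place in both directions, and it is up to 0.1 rad askew. Squared, its axes lie along the jig's and its origin at x = y = 0 in the jig's frame, 28 mm above the bench.
- wood_block: Plain brown wooden block, 50 (its x) x 110 (its y) x 38 mm high, about 160 g, loose on the bench, to the left or to the right of the jig. Origin: centre of its underside; z up as it lies. It can be gripped across its 50 mm width; its flat end (50 x 38 mm) is good for tapping the whole 24 mm height of the stack.
- sanding_block: Black rubber sanding block, 66 x 122 x 35 mm, loose bystander on the other side of the jig. Origin: centre of its underside.
- parts_tray: Yellow tray of small parts, 102 x 70 x 39 mm, loose bystander behind the jig to the left. Origin: centre of its underside.
Not all that is in view belongs to the job. What is shaped like the blank_3 but green is not meant.

How it is judged (in metres and radians):
On the way:
1. all four blanks lie flush against both fences (gaps under 3 mm, under 0.03 rad askew), in their order (x of blank_0 in the frame of jig between -0.003 and 0.003 m and y of blank_0 in the frame of jig between -0.003 and 0.003 m and angle between the x axis of each of blank_0, blank_1, blank_2, blank_3 and the x axis of jig, either way round below 0.03 rad and z of blank_0 in the frame of jig between 0.007 and 0.013 m and x of blank_1 in the frame of jig between -0.003 and 0.003 m and y of blank_1 in the frame of jig between -0.003 and 0.003 m and z of blank_1 in the frame of jig between 0.013 and 0.019 m and x of blank_2 in the frame of jig between -0.003 and 0.003 m and y of blank_2 in the frame of jig between -0.003 and 0.003 m and z of blank_2 in the frame of jig between 0.019 and 0.025 m and x of blank_3 in the frame of jig between -0.003 and 0.003 m and y of blank_3 in the frame of jig between -0.003 and 0.003 m and z of blank_3 in the frame of jig between 0.025 and 0.031 m), for 0.2 s.
At the end, for the whole second after the job is handed in: Each of the four blanks lies in its first order on the jig, within 3 mm of flush with both fences and within 0.03 rad of square, at rest; the wooden block rests flat on top of the stack, same side down as at the start (tilt under 0.08 rad), its centre within 25 mm of the stack's middle, at rest (all of step 1 and horizontal distance between wood_block and jig below 0.025 m and z of wood_block in the frame of jig between 0.03 and 0.038 m and angle between wood_block's own z axis and vertical below 0.08 rad and linear speed of each of wood_block, blank_0, blank_1, blank_2, blank_3 below 0.01 m/s); the robot touches nothing.
It fails at once if the sanding block is moved by more than 20 mm (distance of sanding_block from where it was at the start of the episode above 0.02 m).
It fails at once if the parts tray is moved by more than 20 mm (distance of parts_tray from where it was at the start of the episode above 0.02 m).
It also fails if it takes over 72 s, if anything falls off the work surface, if the arm or the gripper's body presses on something with over 40 N, if the wrist force passes 120 N, or if a joint passes its speed limit or range.

### The arm

A 6-joint arm with a two-finger parallel gripper is mounted at the origin on the work surface; the furniture and walls round the work are solid. World frame = base frame: x ahead of the robot, y to its left, z up, the work surface at z = 0. Lengths are in mm, angles in rad, forces in N, time in s.
With the tool pointing down it reaches from about 400 to 925 mm from the base axis. Payload 12.5 kg.
Tool frame: the origin (TCP) lies at the very end of the fingers, on their centre line; the grasp point (between the pads) lies 19 mm behind it (env.grasp_offset is the distance from the TCP to the grasp point, in mm); z points along the fingers, y is the direction in which the jaws open and shut (so a half turn about z gives the same grasp; the last joint's range is limited). The gripper opens to 95 mm and grips with 3 to 60 N. Pads are 20 mm wide; open, the fingers measure 119 mm over their backs; the gripper's body (75 mm by 180 mm) begins 59 mm behind the grasp point.
Start: joints at [1.137, 0.491, 1.559, -0, 1.092, -0.106], TCP at [201.21, 591.747, 190.761] pointing down, gripper open.
Joint ranges: [-3.1, 3.1], [-0.84, 2.19], [0.05, 2.79], [-1.13, 4.28], [0.06, 2.93], [-2.69, 2.69]. Speed limits (rad/s): [2.22, 2.22, 2.79, 3.14, 3.14, 3.14].

### API

Orientations are given as [roll, pitch, yaw] about the fixed x, y, z axes, in that order (R = Rz(yaw) Ry(pitch) Rx(roll)).
In Python, from cell import env gives the robot as it stands. The module is installed in compiled form; this text tells all that it offers.
- The arm moves only by the shell command python3 -m pendant 'ROWS'. ROWS is JSON, one flat list of numbers, 5 for each row, row after row: the shift along the tool's x, y, z as a fraction of full scale, then the turn about the tool's z as a fraction of full scale, then the gripper's target within -1 to 1 (shut at 1, half-way at 0, fully open at -1). In form: [x, y, z, turn, grip, x, y, z, turn, grip, ...]. A call has 1 to 10 rows; each row shifts and turns the commanded pose from where the row before left it, along the tool's axes as they then stand; what a row does not reach is not made up. Full scale, the value 1, is 0.4 m for a shift and 180 degrees for a turn. A row lasts 1/8 s, in which the tool goes at most 62.5 mm and 10.7 degrees, less where a joint would pass 70% of its speed; a pose out of reach is approached as far as the arm can. A call with a number of a shift or a turn outside -1 to 1 is refused whole. A call with a gripper value outside its range is refused whole. The fingers move at their own pace and stop on an object; the grip force is fixed at half the most. Time passes only in rows, so rows that do not move let the fingers close. It gives the time, the measured TCP pose, the force and the opening at its end, in the units of the state.
- env.state(): the state, without advancing time (a new reading comes with each control period).
- env.read_camera(name): name is "scene" or "top" or "wrist"; returns the picture (384x512x3 uint8, red, green, blue); there is no depth.
- env.camera_model(name): a dict with "fx", "fy", "cx", "cy" (pixels), "k1" (the pictures are not rectified: a ray, as slopes to the right and down, at radius r is drawn at 1 + k1 r^2 times it, then the intrinsics apply), "view" (4x4, takes a point from world to camera coordinates); the wrist camera has in their place "tool_from_camera" (4x4, takes a point from camera to tool coordinates, whose origin is the TCP and whose axes are the flange's). Camera axes: x right, y down, z forward; pixel columns grow to the right and rows downward; lengths in mm; the calibration is good to about 2 mm. A picture is of the moment at which its call begins: read the wrist's pose just before it. camera_model takes no time and is no camera call.
- env.job_done(): hands the job in, once; it reports no verdict.
Trained networks look in the newest picture that a camera, given by its name, has taken for a name from the list of things; names that differ only in an ending like _2 or _b are one class to them, and where a whole thing is asked for, a point or a joint stands for the part that bears it (a point fixed in the world has none). Each returns a list of dicts, best first, with "confidence" (0 to 1); they miss things now and then, are a little off and sometimes report something else, mostly with a low value. They report only what shows in the picture. A call takes as long as a camera call. They do not tell look-alikes from the thing itself.
- env.masks_of(thing, camera): "region" (384x512 bool, what is visible of it).
- env.landmark_of(thing, camera): "xyz" ([x, y, z] in mm, in world coordinates, good to about 4 mm: a listed point, or the origin of a listed thing).
The state is a dict: "t": time; "joints": joint angles; "qvel": joint speeds; "tau": joint torques, N m; "eef_pos": TCP position; "tcp_rot": TCP orientation; "ft_force": force on the tool from outside, world axes, zero at the start; "moment": the same for the moment, N m; "opening": opening from 0.0 (shut) to 1.0 (fully open).
Only numpy, scipy, OpenCV 4.12 (cv2) and the standard library are available. Lean on these libraries where they do the work, as an engineer would, in place of code of your own. Each camera call takes 0.05 s, during which the arm holds its last target.

## Working session

There is one attempt and no reset: what is moved stays moved. The work goes in short steps, Python scripts to look and compute and a shell command to move; the robot and the scene stay as the last step left them, time stands still between calls to the robot, and variables do not carry over. Pictures are saved under pics/ and viewed, and the job is handed in when it is done.

```bash
mkdir -p pics; ls; python3 - <<'E'
from cell import env
import cv2,numpy as np
s=env.state(); print({k:np.round(v,3).tolist() for k,v in s.items()})
for n in ("scene","top"):
    im=env.read_camera(n); cv2.imwrite(f"pics/{n}0.png",im[:,:,::-1])
    for t in ["jig","fence_far","fence_side","blank_0","blank_3","wood_block","sanding_block","parts_tray"]:
        try: print(n,t,[(np.round(d["xyz"],1).tolist(),round(d["confidence"],2)) for d in env.landmark_of(t,n)])
        except Exception as e: print(n,t,e)
print(env.state()["t"]); 
for n in ("scene","top"): print(env.camera_model(n))
E
```

```text
pics
{'t': 0.0, 'joints': [1.137, 0.492, 1.559, 0.0, 1.092, -0.106], 'qvel': [-0.001, -0.001, -0.001, -0.001, -0.001, 0.002], 'tau': [-0.001, -61.262, -25.819, 0.069, 0.048, -0.0], 'eef_pos': [201.08, 591.467, 190.152], 'tcp_rot': [-3.14, -0.0, 2.814], 'ft_force': [-0.228, 0.113, 0.16], 'moment': [0.035, -0.006, 0.064], 'opening': 1.0}
scene jig [([562.1, -45.0, 3.8], 0.64)]
scene fence_far [([612.8, -49.8, 12.2], 0.97)]
scene fence_side []
scene blank_0 [([536.0, -22.6, 27.5], 0.97), ([521.2, 503.3, 2.4], 0.95), ([330.6, 159.3, 0.4], 0.92), ([543.8, -31.9, 13.0], 0.62)]
scene blank_3 [([536.0, -22.6, 27.5], 0.97), ([521.2, 503.3, 2.4], 0.95), ([330.6, 159.3, 0.4], 0.92), ([543.8, -31.9, 13.0], 0.62)]
scene wood_block [([438.1, 334.7, -1.1], 0.87), ([610.6, -50.3, 9.8], 0.35)]
scene sanding_block []
scene parts_tray [([740.1, 227.5, 0.5], 0.59)]
top jig []
top fence_far [([609.1, -43.7, 13.0], 0.97)]
top fence_side [([529.0, -106.9, 9.8], 0.72)]
top blank_0 [([296.1, -176.5, -0.2], 0.98), ([525.6, 505.6, 2.0], 0.83), ([538.1, -25.4, 30.5], 0.81), ([172.0, 341.3, -2.8], 0.75), ([331.6
[... 712 characters left out ...]
1, -8.46919688e-01,
         2.51759680e+02],
       [ 6.31959503e-01,  5.63826938e-01, -5.31720199e-01,
         7.91694477e+02],
       [ 0.00000000e+00,  0.00000000e+00,  0.00000000e+00,
         1.00000000e+00]])}
{'fx': 480.67550267535483, 'fy': 480.67550267535483, 'cx': 250.42958093472635, 'cy': 183.64095028485931, 'k1': -0.09382884869746996, 'view': array([[ 2.63142279e-02, -9.99645481e-01, -4.05877200e-03,
         4.83663098e+01],
       [-9.91227366e-01, -2.55661397e-02, -1.29671437e-01,
         4.66277759e+02],
       [ 1.29521699e-01,  7.43536964e-03, -9.91548710e-01,
         1.41994950e+03],
       [ 0.00000000e+00,  0.00000000e+00,  0.00000000e+00,
         1.00000000e+00]])}
```

View pics/scene0.png

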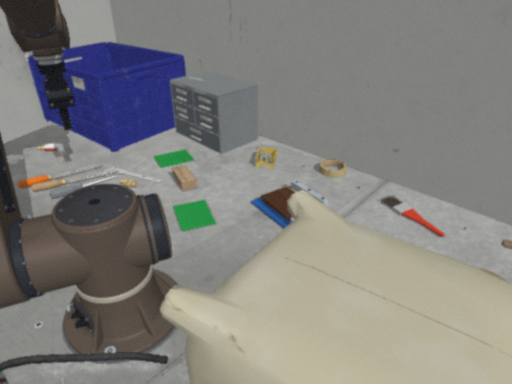

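View pics/top0.png

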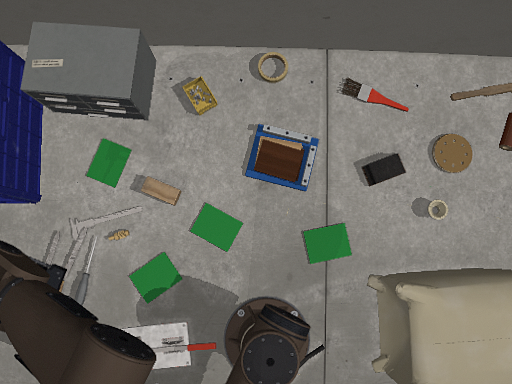

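The top view shows the jig with its stack near pixel (282,157), the brown wooden block at (158,190), the sanding block at (384,169) and the tray at (200,95). The four green sheets at (108,163), (216,227), (155,277) and (327,243) are decoys. Next I'll write helpers and enlarge the views.

```bash
cat > h.py <<'E'
from cell import env
import cv2,numpy as np
from scipy.spatial.transform import Rotation as R
def cam(n,st=None):
    m=env.camera_model(n)
    if "view" in m: V=np.array(m["view"])
    else:
        st=st or env.state()
        T=np.eye(4); T[:3,:3]=R.from_euler('xyz',st["tcp_rot"]).as_matrix(); T[:3,3]=st["eef_pos"]
        V=np.linalg.inv(T@np.array(m["tool_from_camera"]))
    return m,V
def proj(P,c):
    m,V=c; P=np.atleast_2d(np.asarray(P,float)); p=P@V[:3,:3].T+V[:3,3]
    s=p[:,:2]/p[:,2:]; s=s*(1+m["k1"]*(s**2).sum(1,keepdims=True))
    return s*[m["fx"],m["fy"]]+[m["cx"],m["cy"]]
def back(uv,z,c):
    m,V=c; uv=np.atleast_2d(np.asarray(uv,float)); d=(uv-[m["cx"],m["cy"]])/[m["fx"],m["fy"]]; s=d.copy()
    for _ in range(30): s=d/(1+m["k1"]*(s**2).sum(1,keepdims=True))
    r=np.c_[s,np.ones(len(s))]@V[:3,:3]; o=-V[:3,:3].T@V[:3,3]
    return o+r*((z-o[2])/r[:,2])[:,None]
def rot(a): return np.array([[np.cos(a),-np.sin(a)],[np.sin(a),np.cos(a)]])
def rect(pose,x0,x1,y0,y1,z):
    q=np.array([[x0,y0],[x1,y0],[x1,y1],[x0,y1]])@rot(pose[2]).T+pose[:2]
    return np.c_[q,np.full(4,z)]
E
python3 - <<'E'
from h import *
print(env.camera_model("wrist"))
im=cv2.imread("pics/top0.png")
cv2.imwrite("pics/jigcrop.png",cv2.resize(im[110:205,230:335],None,fx=6,fy=6,interpolation=cv2.INTER_CUBIC))
cv2.imwrite("pics/wcrop.png",cv2.resize(im[165:215,120:200],None,fx=8,fy=8,interpolation=cv2.INTER_CUBIC))
E
```

```text
{'fx': 291.4577979083054, 'fy': 291.4577979083054, 'cx': 258.17745103875336, 'cy': 189.43756527919507, 'k1': -0.0001468614652397962, 'tool_from_camera': array([[-4.93293394e-04, -9.71896559e-01, -2.35407806e-01,
         6.59476328e+01],
       [ 9.99999787e-01, -3.78653369e-04, -5.32188732e-04,
         1.73046758e+00],
       [ 4.28094438e-04, -2.35408019e-01,  9.71896538e-01,
        -1.94091141e+02],
       [ 0.00000000e+00,  0.00000000e+00,  0.00000000e+00,
         1.00000000e+00]])}
```

View pics/jigcrop.png

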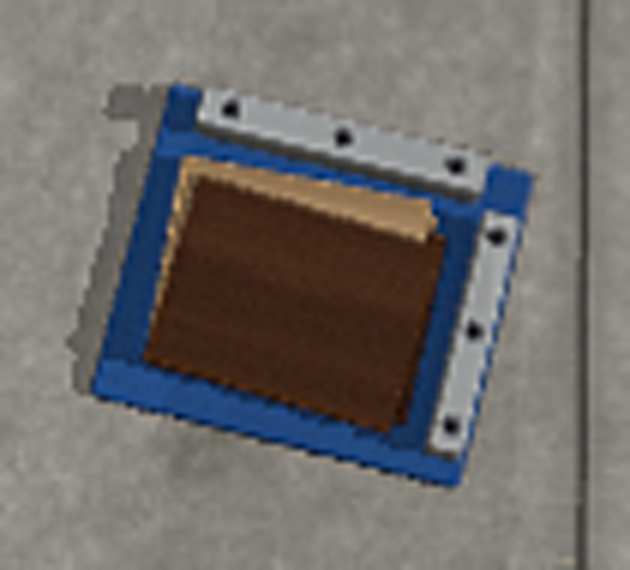

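View pics/wcrop.png

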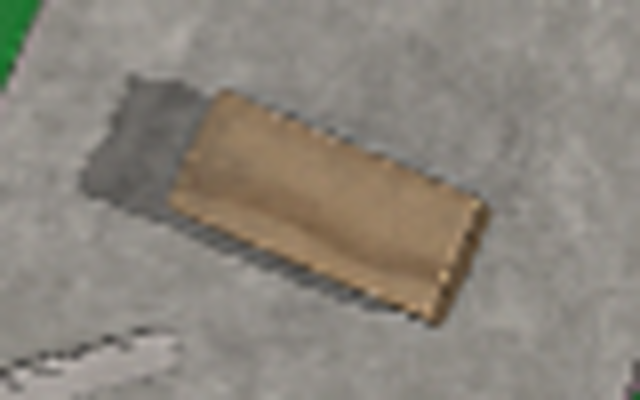

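```bash
python3 - <<'E'
from h import *
from scipy.optimize import least_squares
c=cam("top")
J=[(-95,107.5,10,95,398),(-95,-87.5,10,460,487),(75,107.5,10,170,83),(75,-87.5,10,535,178),
(70,89,40,205,88),(70,-61,40,490,160),(50,-61,40,478,192),(50,89,40,198,120),(42.5,-65,40,487,212),(-82.5,-65,40,430,447),(-82.5,-83,40,460,455)]
J=np.array(J,float); uv=J[:,3:]; uv=(uv+.5)/6-.5+[230,110]
def pts(p,L): return np.c_[L[:,:2]@rot(p[2]).T+p[:2],L[:,2]]
f=lambda p:(proj(pts(p,J),c)-uv).ravel()
r=least_squares(f,[560,-43,0]); print("jig",r.x,np.round(r.fun.reshape(-1,2),1).tolist())
W=np.array([(-1,1,38,222,90),(1,1,38,490,205),(1,-1,38,437,325),(-1,-1,38,170,200)],float)
# local: long axis a (110) = first, 50 = second
L=W[:,:3]*[55,25,1]; wu=(W[:,3:]+.5)/8-.5+[120,165]
f=lambda p:(proj(pts(p,L),c)-wu).ravel()
r=least_squares(f,[435,334,-2]); print("wood(long axis yaw)",r.x,np.round(r.fun,1))
print(proj([[560,-43,10],[435,334,38]],cam("scene")))
E
```

```text
jig [ 5.60467474e+02 -4.63201493e+01 -2.23339285e-01] [[-0.9, -0.2], [0.0, 0.5], [0.1, -0.0], [0.2, -0.7], [-0.1, -0.4], [0.2, -0.5], [0.7, 0.4], [-0.5, 0.5], [-0.1, -0.2], [-0.2, 0.2], [0.6, 0.3]]
wood(long axis yaw) [437.16652367 329.7268906   -1.96025105] [ 0.6 -0.5 -0.1 -0.3 -0.5 -0.1  0.   0.8]
[[295.24814822 205.51286002]
 [182.42505904 172.07900035]]
```

```bash
cat >> h.py <<'E'
def plan(target,yaw,N,start=None,grip=-1):
    """suggest pendant fractions from present pose to target xyz,yaw in N rows"""
    s=env.state(); p=np.array(s["eef_pos"] if start is None else start[:3]); y=s["tcp_rot"][2] if start is None else start[3]
    d=(np.array(target)-p)/N; dy=(yaw-y+np.pi)%(2*np.pi)-np.pi; out=[]
    for i in range(N):
        a=y+dy*i/N
        tx=[np.cos(a),np.sin(a)]; ty=[np.sin(a),-np.cos(a)]
        out.append([round(d[:2]@tx/400,4),round(d[:2]@ty/400,4),round(-d[2]/400,4),round(-dy/N/np.pi,4),grip])
    print("yaw now",round(y,4),"dist/row",round(np.linalg.norm(d),1),"deg/row",round(np.degrees(dy/N),2))
    for r in out: print(r)
E
python3 -c "
from h import *
plan([437,330,130],1.18,10)"
```

```text
yaw now 2.8138 dist/row 35.7 deg/row -9.36
[np.float64(-0.0769), np.float64(-0.043), np.float64(0.0152), np.float64(0.052), -1]
[np.float64(-0.0828), np.float64(-0.0299), np.float64(0.0152), np.float64(0.052), -1]
[np.float64(-0.0866), np.float64(-0.016), np.float64(0.0152), np.float64(0.052), -1]
[np.float64(-0.0881), np.float64(-0.0017), np.float64(0.0152), np.float64(0.052), -1]
[np.float64(-0.0872), np.float64(0.0126), np.float64(0.0152), np.float64(0.052), -1]
[np.float64(-0.0839), np.float64(0.0266), np.float64(0.0152), np.float64(0.052), -1]
[np.float64(-0.0785), np.float64(0.0399), np.float64(0.0152), np.float64(0.052), -1]
[np.float64(-0.071), np.float64(0.0522), np.float64(0.0152), np.float64(0.052), -1]
[np.float64(-0.0615), np.float64(0.063), np.float64(0.0152), np.float64(0.052), -1]
[np.float64(-0.0505), np.float64(0.0722), np.float64(0.0152), np.float64(0.052), -1]
```

```bash
python3 -m pendant '[-0.077,-0.043,0.015,0.052,-1, -0.083,-0.03,0.015,0.052,-1, -0.087,-0.016,0.015,0.052,-1, -0.088,-0.002,0.015,0.052,-1, -0.087,0.013,0.015,0.052,-1, -0.084,0.027,0.015,0.052,-1, -0.078,0.04,0.015,0.052,-1, -0.071,0.052,0.015,0.052,-1, -0.062,0.063,0.015,0.052,-1, -0.05,0.072,0.015,0.052,-1]'
python3 - <<'E'
from h import *
s=env.state(); c=cam("wrist",s)
im=env.read_camera("wrist"); cv2.imwrite("pics/w1.png",im[:,:,::-1]); print(s["eef_pos"],s["tcp_rot"],s["joints"])
for k in env.landmark_of("wood_block","wrist"): print(k)
o=im[:,:,::-1].copy()
for z in (0,38):
    q=proj(rect([437.2,329.7,1.18],-55,55,-25,25,z),c); cv2.polylines(o,[np.int32(q)],True,(0,0,255) if z else (255,0,0),1)
cv2.imwrite("pics/w1o.png",o)
E
```

```text
t: 2.15
eef_pos: [438.0, 329.3, 130.7]
tcp_rot: [3.141, -0.0, 1.175]
ft_force: [-0.2, 0.2, -0.3]
opening: 1.001
[438.0037348  329.26133537 130.66734855] [ 3.14145146e+00 -3.30393420e-04  1.17473562e+00] [5.24004766e-01 4.53779069e-01 1.81681675e+00 1.14810592e-04
 8.70648435e-01 9.19991533e-01]
{'xyz': [431.3, 331.8, -2.5], 'confidence': 0.65}
```

View pics/w1o.png

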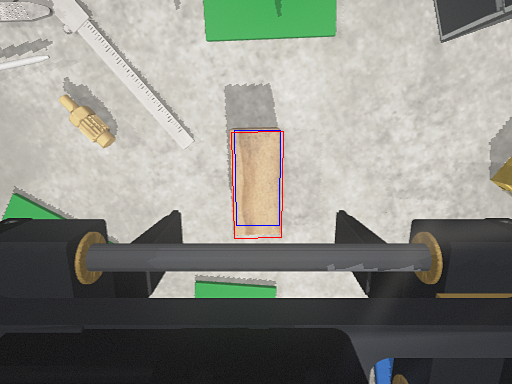

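The overlay from the top-view fit matches the block in the wrist view (top face at columns 234–283, rows 130–237), so I'm descending to grip it.

```bash
python3 -m pendant '[0,0,0.08,0,-1, 0,0,0.08,0,-1, 0,0,0.08,0,-1, 0,0,0.05,0,-1, 0,0,0.025,0,-1, 0,0,0,0,-1]'
python3 -m pendant '[0,0,0,0,1, 0,0,0,0,1, 0,0,0,0,1, 0,0,0,0,1, 0,0,0,0,1, 0,0,0,0,1]'
```

```text
t: 3.0
eef_pos: [437.0, 330.4, 4.6]
tcp_rot: [-3.141, 0.0, 1.181]
ft_force: [-0.8, -0.2, 0.5]
opening: 1.002
t: 3.75
eef_pos: [437.2, 330.2, 4.8]
tcp_rot: [-3.141, -0.0, 1.18]
ft_force: [-0.9, -0.9, 2.4]
opening: 0.528
```

```bash
python3 -m pendant '[0,0,-0.1,0,1, 0,0,-0.12,0,1, 0,0,-0.12,0,1, 0,0,-0.1,0,1]'
python3 -c "
from h import *
plan([463,-24,180],-0.223,10)" | tr -d 'npfloat64.()' | head -1
python3 -c "
from h import *
plan([463,-24,180],-0.223,10)" | sed 's/np.float64//g'
```

```text
t: 4.25
eef_pos: [437.2, 330.1, 182.5]
tcp_rot: [3.141, -0.001, 1.18]
ft_force: [-0.1, -0.2, -2.0]
opening: 0.526
yw w 11802 dis/rw 355 deg/rw -80
yaw now 1.1802 dist/row 35.5 deg/row -8.04
[(-0.0794), (0.0397), (0.0006), (0.0447), -1]
[(-0.0731), (0.0504), (0.0006), (0.0447), -1]
[(-0.0653), (0.0601), (0.0006), (0.0447), -1]
[(-0.0562), (0.0687), (0.0006), (0.0447), -1]
[(-0.0461), (0.0758), (0.0006), (0.0447), -1]
[(-0.035), (0.0815), (0.0006), (0.0447), -1]
[(-0.0233), (0.0856), (0.0006), (0.0447), -1]
[(-0.0111), (0.0881), (0.0006), (0.0447), -1]
[(0.0014), (0.0887), (0.0006), (0.0447), -1]
[(0.0137), (0.0877), (0.0006), (0.0447), -1]
```

```bash
python3 -m pendant '[-0.079,0.04,0,0.0447,1, -0.073,0.05,0,0.0447,1, -0.065,0.06,0,0.0447,1, -0.056,0.069,0,0.0447,1, -0.046,0.076,0,0.0447,1, -0.035,0.082,0,0.0447,1, -0.023,0.086,0,0.0447,1, -0.011,0.088,0,0.0447,1, 0.001,0.089,0,0.0447,1, 0.014,0.088,0,0.0447,1]'
python3 -m pendant '[0,0,0,0,1,0,0,0,0,1]'
cat >> h.py <<'E'
def overlay(n,jp,fn,extra=[]):
    s=env.state(); c=cam(n,s); im=env.read_camera(n)[:,:,::-1].copy(); o=cv2.resize(im,None,fx=1.5,fy=1.5,interpolation=cv2.INTER_CUBIC)
    cv2.imwrite("pics/raw_"+fn,im)
    for x0,x1,y0,y1,z,col in [(-95,75,-87.5,107.5,10,(255,0,255)),(50,70,-61,89,40,(0,255,0)),(-82.5,42.5,-83,-65,40,(0,255,0)),(-50,50,-65,65,34,(0,255,255))]:
        cv2.polylines(o,[np.int32(proj(rect(jp,x0,x1,y0,y1,z),c)*1.5)],True,col,1)
    cv2.imwrite("pics/"+fn,o); print(s["t"],s["eef_pos"],s["tcp_rot"]); return im,c
E
python3 - <<'E'
from h import *
overlay("wrist",[560.5,-46.3,-.2233],"w2.png")
E
```

```text
t: 5.5
eef_pos: [463.2, -25.3, 180.6]
tcp_rot: [-3.142, 0.0, -0.229]
ft_force: [0.4, 0.5, -1.0]
opening: 0.527
t: 5.75
eef_pos: [463.2, -23.9, 180.6]
tcp_rot: [-3.141, 0.0, -0.223]
ft_force: [0.1, 0.5, -1.3]
opening: 0.527
5.75 [463.19007123 -23.89874197 180.58031904] [-3.14139559e+00  4.83464324e-04 -2.23215680e-01]
```

View pics/w2.png

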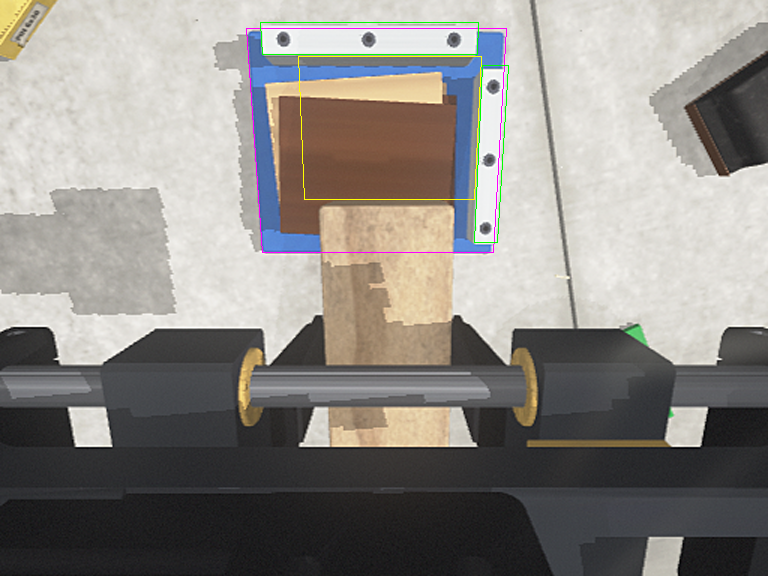

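```bash
python3 - <<'E'
from h import *
c=cam("wrist"); jp=np.array([560.5,-46.3,-.2233])
def J(u,v,z): return np.round((back([[u/1.5,v/1.5]],z,c)[0,:2]-jp[:2])@rot(jp[2]),1)
print("block end L/R",J(320,206,214),J(453,206,214),"TCP",(np.array([463.19,-23.9])-jp[:2])@rot(jp[2]))
print("top blank corners",J(281,97,34),J(456,104,34),J(281,233,34))
print("light",J(266,86,28),J(441,73,28))
for x in(-150,-105): print(jp[:2]+rot(jp[2])@[x,0])
plan([jp[0]+(rot(jp[2])@[-155,0])[0],jp[1]+(rot(jp[2])@[-155,0])[1],180],-.2233,2)
E
```

```text
block end L/R [-44.1  26.7] [-44.1 -21.5] TCP [-99.85444044   0.29466079]
top blank corners [23.1 79.5] [ 18.3 -47.8] [-75.8  85.1]
light [31.6 91.5] [ 40.5 -36.9]
[414.22420313 -13.08266642]
[458.10694219 -23.04786649]
yaw now -0.2226 dist/row 27.6 deg/row -0.02
[np.float64(-0.0689), np.float64(0.0007), np.float64(0.0008), np.float64(0.0001), -1]
[np.float64(-0.0689), np.float64(0.0007), np.float64(0.0008), np.float64(0.0001), -1]
```

The wrist view shows the jig outline agreeing with the fit to about 1 mm. The stack is short in both directions, and the block end is 55.7 mm ahead of the TCP. I'm staging behind the −x side and going down.

```bash
python3 -m pendant '[-0.0725,-0.016,0,0,1, -0.0725,-0.016,0,0,1, 0,0,0.09,0,1, 0,0,0.09,0,1, 0,0,0.09,0,1, 0,0,0.08,0,1, 0,0,0.04,0,1, 0,0,0.02,0,1, 0,0,0,0,1]'
```

```text
t: 6.92
eef_pos: [409.7, 1.7, 16.7]
tcp_rot: [-3.142, 0.0, -0.223]
ft_force: [0.9, 0.2, -1.7]
opening: 0.529
```

```bash
python3 -m pendant '[0.025,0,0,0,1, 0.02,0,0,0,1, 0.015,0,0,0,1, 0.015,0,0,0,1, 0.01,0,0,0,1, 0.01,0,0,0,1]'; python3 -m pendant '[0.01,0,0,0,1, 0.01,0,0,0,1, 0,0,0,0,1]'
```

```text
t: 7.68
eef_pos: [446.3, -7.1, 16.6]
tcp_rot: [-3.142, 0.002, -0.224]
ft_force: [-3.9, 1.6, 0.9]
opening: 0.526
t: 8.05
eef_pos: [455.2, -9.1, 16.7]
tcp_rot: [-3.141, -0.001, -0.224]
ft_force: [-0.8, 0.5, -1.8]
opening: 0.527
```

```bash
python3 -m pendant '[0.007,0,0,0,1, 0.006,0,0,0,1, 0,0,0,0,1]'; python3 -m pendant '[0.004,0,0,0,1, 0,0,0,0,1]'
```

```text
t: 8.43
eef_pos: [458.0, -9.8, 16.5]
tcp_rot: [3.142, 0.004, -0.224]
ft_force: [-7.7, 1.6, 2.8]
opening: 0.527
t: 8.68
eef_pos: [458.0, -9.8, 16.4]
tcp_rot: [3.141, 0.007, -0.224]
ft_force: [-13.3, 3.5, 5.8]
opening: 0.529
```

```bash
python3 -m pendant '[0.004,0,0,0,1, 0,0,0,0,1]';python3 -m pendant '[0.003,0,0,0,1, 0,0,0,0,1]'
```

```text
t: 8.93
eef_pos: [458.0, -9.8, 16.2]
tcp_rot: [3.141, 0.01, -0.224]
ft_force: [-18.6, 4.8, 8.3]
opening: 0.531
t: 9.18
eef_pos: [458.0, -9.8, 16.1]
tcp_rot: [3.141, 0.013, -0.224]
ft_force: [-23.1, 5.0, 10.6]
opening: 0.527
```

```bash
python3 -m pendant '[-0.03,0,0,0,1, -0.05,0,0,0,1, 0,0,-0.1,0,1, 0,0,-0.15,0,1, 0,0,-0.15,0,1, 0,0,-0.1,0,1, 0.03,0,0,0,1, 0,0,0,0,1]'
python3 - <<'E'
from h import *
overlay("wrist",[560.5,-46.3,-.2233],"w3.png")
E
```

```text
t: 10.18
eef_pos: [445.0, -6.9, 215.9]
tcp_rot: [-3.142, -0.0, -0.224]
ft_force: [-0.6, 0.4, -1.5]
opening: 0.53
10.175 [444.95604928  -6.88437035 215.91694018] [-3.14151460e+00 -1.33844176e-04 -2.24385710e-01]
```

View pics/w3.png

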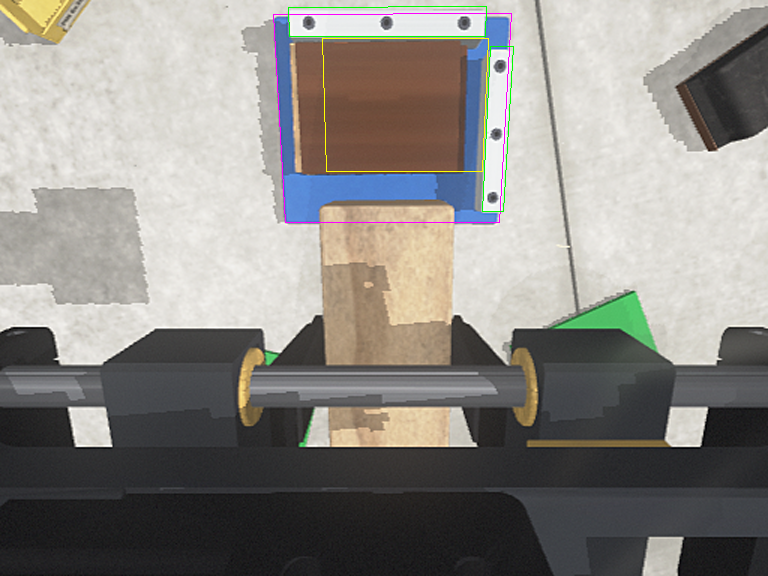

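The first push worked: all −x edges are aligned (row ~173) and the stack sits at the far fence. It's still about 20 mm short in y. I'm moving to the +y side and turning 90°.

```bash
python3 -c "
from h import *
plan([597,114.6,215.9],1.348,10)" | sed 's/np.float64//g'
```

```text
yaw now -0.2244 dist/row 19.5 deg/row 9.01
[(0.0305), (-0.0381), (-0.0001), (-0.0501), -1]
[(0.0361), (-0.0328), (-0.0001), (-0.0501), -1]
[(0.0408), (-0.0268), (-0.0001), (-0.0501), -1]
[(0.0445), (-0.0201), (-0.0001), (-0.0501), -1]
[(0.047), (-0.0129), (-0.0001), (-0.0501), -1]
[(0.0485), (-0.0053), (-0.0001), (-0.0501), -1]
[(0.0487), (0.0023), (-0.0001), (-0.0501), -1]
[(0.0478), (0.0099), (-0.0001), (-0.0501), -1]
[(0.0456), (0.0173), (-0.0001), (-0.0501), -1]
[(0.0423), (0.0242), (-0.0001), (-0.0501), -1]
```

```bash
python3 -m pendant '[0.031,-0.038,0,-0.05,1, 0.036,-0.033,0,-0.05,1, 0.041,-0.027,0,-0.05,1, 0.045,-0.02,0,-0.05,1, 0.047,-0.013,0,-0.05,1, 0.049,-0.005,0,-0.05,1, 0.049,0.002,0,-0.05,1, 0.048,0.01,0,-0.05,1, 0.046,0.017,0,-0.05,1, 0.042,0.024,0,-0.05,1]'
python3 -m pendant '[0,0,0.12,0,1, 0,0,0.12,0,1]'
python3 - <<'E'
from h import *
s=env.state(); jp=np.array([560.5,-46.3,-.2233]); print((s["eef_pos"][:2]-jp[:2])@rot(jp[2]), s["tcp_rot"],s["eef_pos"][2])
overlay("scene",jp,"s4.png");im,c=overlay("wrist",jp,"w4.png")
t,_=overlay("top",jp,"t4.png")
cv2.imwrite("pics/t4c.png",cv2.resize(t[90:215,210:345],None,fx=5,fy=5,interpolation=cv2.INTER_CUBIC))
E
```

```text
t: 11.48
eef_pos: [597.8, 115.4, 214.5]
tcp_rot: [-3.139, 0.001, 1.352]
ft_force: [0.4, 0.2, -1.8]
opening: 0.524
t: 11.72
eef_pos: [597.2, 115.2, 117.7]
tcp_rot: [-3.14, 0.0, 1.347]
ft_force: [0.1, -0.4, -2.6]
opening: 0.53
[3.31615860e-02 1.65612719e+02] [-3.13988521e+00  4.72487758e-04  1.34700074e+00] 117.73550385699845
11.725 [597.20709112 115.19353929 117.73550386] [-3.13988521e+00  4.72487758e-04  1.34700074e+00]
11.775 [594.13161159 114.76436038 111.50254811] [-3.13116621  0.00324622  1.34669812]
11.825 [594.63052981 114.75755215 114.63065594] [-3.13122028  0.00322169  1.34658841]
```

View pics/t4c.png

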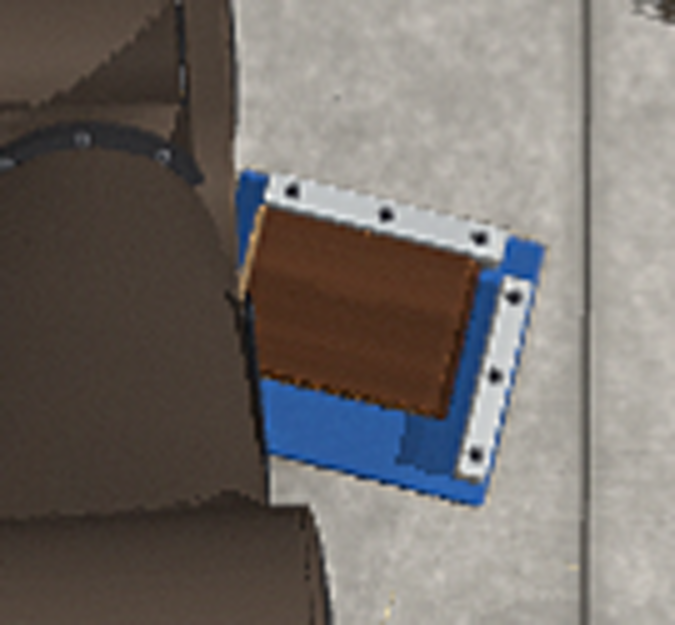

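View pics/w4.png

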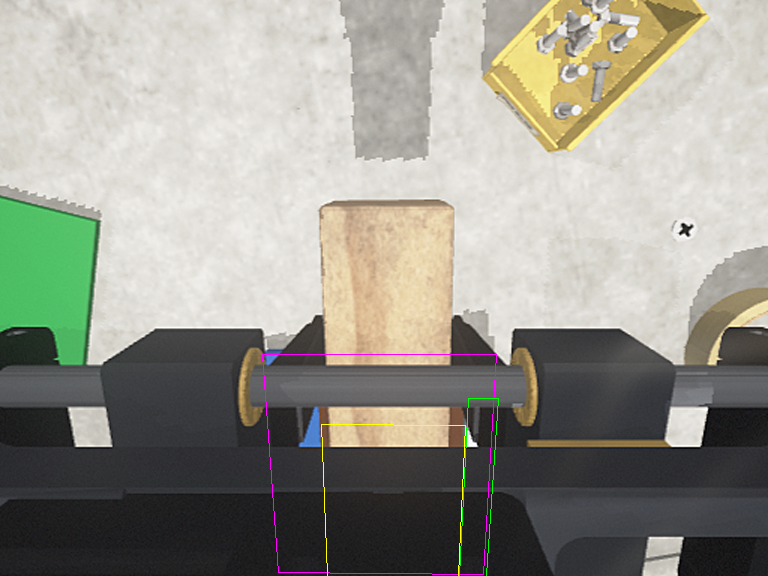

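```bash
python3 -m pendant '[0,0,0.08,0,1, 0,0,0.08,0,1, 0,0,0.04,0,1, 0,0,0.02,0,1, 0,0,0,0,1]'
python3 - <<'E'
from h import *
s=env.state(); jp=np.array([560.5,-46.3,-.2233]); print((s["eef_pos"][:2]-jp[:2])@rot(jp[2]), s["tcp_rot"],s["eef_pos"][2],s["ft_force"])
E
```

```text
t: 12.5
eef_pos: [598.3, 115.1, 33.3]
tcp_rot: [3.141, -0.0, 1.347]
ft_force: [0.5, 0.4, -1.3]
opening: 0.527
[  1.1015902  165.80351283] [ 3.14096394e+00 -3.06810370e-04  1.34665281e+00] 33.327751194227304 [ 0.48439144  0.36456741 -1.32778357]
```

```bash
python3 -m pendant '[0,0,0.03,0,1, 0,0,0.012,0,1, -0.02,0,0,0,1, -0.02,0,0,0,1, -0.015,0,0,0,1, -0.015,0,0,0,1, -0.01,0,0,0,1, -0.01,0,0,0,1, 0,0,0,0,1]'
python3 - <<'E'
from h import *
s=env.state(); jp=np.array([560.5,-46.3,-.2233]); print((s["eef_pos"][:2]-jp[:2])@rot(jp[2]), s["tcp_rot"],s["eef_pos"][2],s["ft_force"])
E
```

```text
t: 13.62
eef_pos: [589.8, 79.7, 15.9]
tcp_rot: [-3.142, 0.0, 1.347]
ft_force: [0.2, -0.7, -1.6]
opening: 0.527
[  0.70199131 129.33434844] [-3.14154728e+00  1.48760723e-04  1.34658173e+00] 15.93138649633378 [ 0.17296941 -0.70461068 -1.56346096]
```

```bash
python3 -m pendant '[-0.01,0,0,0,1, -0.008,0,0,0,1, 0,0,0,0,1]'; python3 -m pendant '[-0.005,0,0,0,1, -0.004,0,0,0,1, 0,0,0,0,1]'
```

```text
t: 14.0
eef_pos: [588.4, 73.0, 16.0]
tcp_rot: [3.141, -0.0, 1.346]
ft_force: [-0.1, 3.5, 0.2]
opening: 0.527
t: 14.38
eef_pos: [587.6, 69.7, 16.0]
tcp_rot: [3.141, -0.0, 1.347]
ft_force: [0.0, 3.2, 0.8]
opening: 0.527
```

```bash
python3 -m pendant '[-0.005,0,0,0,1, 0,0,0,0,1]'; python3 -m pendant '[-0.005,0,0,0,1, 0,0,0,0,1]'; python3 -m pendant '[-0.005,0,0,0,1, 0,0,0,0,1]'
```

```text
t: 14.62
eef_pos: [587.7, 69.0, 16.5]
tcp_rot: [3.14, -0.002, 1.346]
ft_force: [2.2, 15.5, 3.3]
opening: 0.526
t: 14.88
eef_pos: [587.8, 68.2, 16.9]
tcp_rot: [3.139, -0.004, 1.346]
ft_force: [2.7, 23.5, 5.0]
opening: 0.526
t: 15.12
eef_pos: [587.9, 67.3, 17.3]
tcp_rot: [3.138, -0.005, 1.346]
ft_force: [4.1, 32.0, 8.9]
opening: 0.526
```

```bash
python3 -m pendant '[0.03,0,0,0,1, 0.05,0,0,0,1, 0.02,0,-0.06,0,1, 0,0,-0.1,0,1, 0,0,-0.15,0,1, 0,0,-0.1,0,1, 0,0,-0.08,0,1, 0,0,0,0,1]'
python3 - <<'E'
from h import *
jp=[560.5,-46.3,-.2233]
s=env.state();print(s["eef_pos"])
t,_=overlay("top",jp,"t5.png")
cv2.imwrite("pics/t5c.png",cv2.resize(t[100:205,215:345],None,fx=6,fy=6,interpolation=cv2.INTER_CUBIC))
plan([(560.5+(rot(jp[2])@[-158,0])[0]),(-46.3+(rot(jp[2])@[-158,0])[1]),s["eef_pos"][2]],-.2233,10)
E
```

```text
t: 16.12
eef_pos: [595.9, 103.0, 213.8]
tcp_rot: [3.138, -0.001, 1.347]
ft_force: [0.2, 0.3, -2.3]
opening: 0.532
[595.86882562 102.97912017 213.83349977]
16.125 [595.86882562 102.97912017 213.83349977] [ 3.13791488e+00 -7.88838793e-04  1.34683283e+00]
yaw now 1.3468 dist/row 22.1 deg/row -9.0
[np.float64(-0.0383), np.float64(-0.0396), np.float64(-0.0005), np.float64(0.05), -1]
[np.float64(-0.044), np.float64(-0.0332), np.float64(-0.0005), np.float64(0.05), -1]
[np.float64(-0.0487), np.float64(-0.0259), np.float64(-0.0005), np.float64(0.05), -1]
[np.float64(-0.0521), np.float64(-0.0179), np.float64(-0.0005), np.float64(0.05), -1]
[np.float64(-0.0543), np.float64(-0.0096), np.float64(-0.0005), np.float64(0.05), -1]
[np.float64(-0.0551), np.float64(-0.001), np.float64(-0.0005), np.float64(0.05), -1]
[np.float64(-0.0546), np.float64(0.0077), np.float64(-0.0005), np.float64(0.05), -1]
[np.float64(-0.0527), np.float64(0.0161), np.float64(-0.0005), np.float64(0.05), -1]
[np.float64(-0.0496), np.float64(0.0242), np.float64(-0.0005), np.float64(0.05), -1]
[np.float64(-0.0452), np.float64(0.0316), np.float64(-0.0005), np.float64(0.05), -1]
```

View pics/t5c.png

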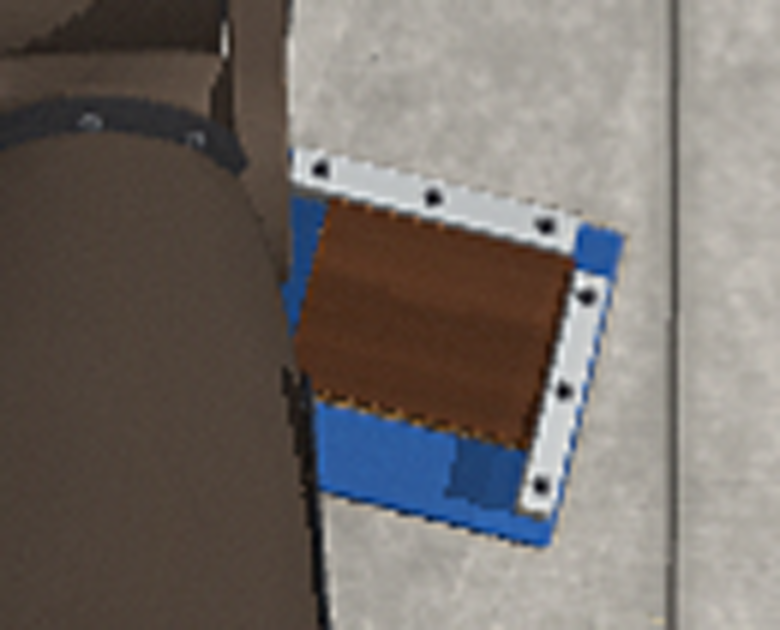

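The top view shows the stack in the corner against both fences, with a pale sliver along the −x edge. A second tap toward the far fence is next.

```bash
python3 -m pendant '[-0.038,-0.04,0,0.05,1, -0.044,-0.033,0,0.05,1, -0.049,-0.026,0,0.05,1, -0.052,-0.018,0,0.05,1, -0.054,-0.01,0,0.05,1, -0.055,-0.001,0,0.05,1, -0.055,0.008,0,0.05,1, -0.053,0.016,0,0.05,1, -0.05,0.024,0,0.05,1, -0.045,0.032,0,0.05,1]'
python3 -m pendant '[0.03,0,0,0,1,0,0,0,0,1]'
python3 - <<'E'
from h import *
overlay("wrist",[560.5,-46.3,-.2233],"w6.png")
s=env.state(); jp=np.array([560.5,-46.3,-.2233]); print((s["eef_pos"][:2]-jp[:2])@rot(jp[2]), s["tcp_rot"],s["eef_pos"][2],s["ft_force"])
E
```

```text
t: 17.42
eef_pos: [404.5, -11.5, 210.4]
tcp_rot: [3.141, 0.003, -0.229]
ft_force: [-0.5, -0.3, -1.1]
opening: 0.525
t: 17.68
eef_pos: [418.3, -14.2, 211.1]
tcp_rot: [3.142, 0.001, -0.223]
ft_force: [-0.4, -0.2, -2.2]
opening: 0.531
17.675 [418.33486737 -14.16116744 211.09636283] [ 3.14158545e+00  1.01776581e-03 -2.22607360e-01]
[-1.46170768e+02 -1.55915649e-02] [-3.14157143e+00  1.36652379e-03 -2.22477879e-01] 211.12190068284724 [ 0.15324495  0.19792581 -1.62157012]
```

View pics/w6.png

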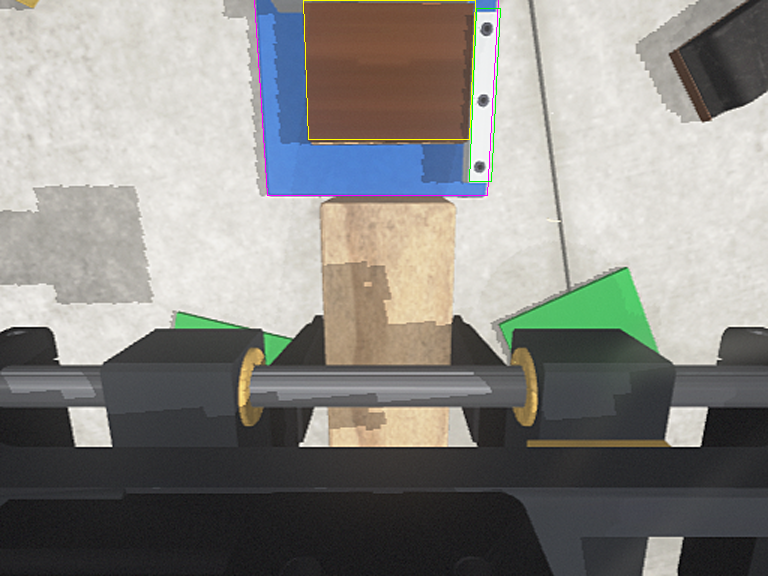

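```bash
python3 - <<'E'
from h import *
from scipy.optimize import least_squares
a=[cv2.resize(cv2.imread(f"pics/raw_{n}.png")[120:240,195:320],None,fx=3,fy=3,interpolation=cv2.INTER_CUBIC) for n in("w2","w6")]
cv2.imwrite("pics/cmp.png",np.hstack(a))
T=np.array(env.camera_model("wrist")["tool_from_camera"]); m=env.camera_model("wrist"); c=(m,np.linalg.inv(T))
# block in tool frame: x along, z down; bottom at z=+4.7 below tcp -> z_tool= -? bottom z_tool=+4.7
for th in (-.1,-.05,0,.05,.1):
    P=[]
    for x,y,z in [(55.7,-25,-33.3),(55.7,25,-33.3),(55.7,25,4.7)]:
        z0=z+19; P.append([x*np.cos(th)-z0*np.sin(th),y,x*np.sin(th)+z0*np.cos(th)-19])
    print(th,np.round(proj(P,c)*1.5,1).tolist())
E
```

```text
-0.1 [[320.9, 212.1], [463.2, 212.0], [448.8, 196.7]]
-0.05 [[322.0, 208.9], [462.0, 208.9], [447.8, 198.7]]
0 [[323.0, 206.2], [460.8, 206.2], [446.9, 200.9]]
0.05 [[324.0, 204.0], [459.7, 203.9], [446.0, 203.5]]
0.1 [[325.0, 202.2], [458.5, 202.1], [445.1, 206.2]]
```

View pics/cmp.png

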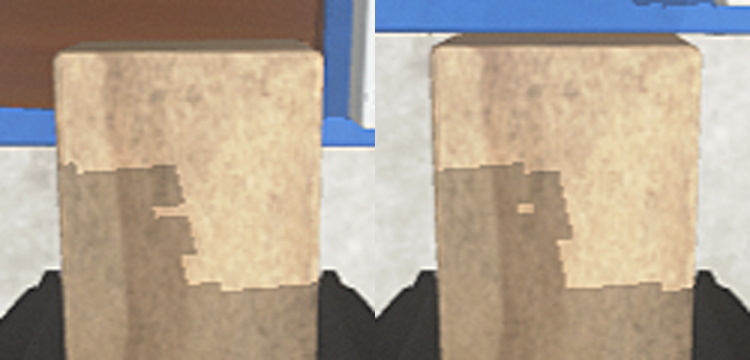

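The block slid about 2 mm in the grip and pitched about 0.025 rad, which is tolerable. I'm descending for the second +x tap.

```bash
python3 -m pendant '[-0.035,0,0,0,1, 0,0,0.11,0,1, 0,0,0.12,0,1, 0,0,0.11,0,1, 0,0,0.09,0,1, 0,0,0.04,0,1, 0,0,0.018,0,1, 0,0,0,0,1]'; python3 -m pendant '[0.03,0,0,0,1, 0.03,0,0,0,1, 0.03,0,0,0,1, 0.015,0,0,0,1, 0,0,0,0,1]'
```

```text
t: 18.73
eef_pos: [403.6, -10.8, 16.8]
tcp_rot: [-3.142, 0.0, -0.224]
ft_force: [0.1, -0.6, -0.5]
opening: 0.526
t: 19.35
eef_pos: [445.1, -20.4, 16.7]
tcp_rot: [-3.142, -0.0, -0.224]
ft_force: [0.5, 0.7, -1.2]
opening: 0.529
```

```bash
python3 -m pendant '[0,0,0.002,0,1, 0.01,0,0,0,1, 0.01,0,0,0,1, 0,0,0,0,1]'; python3 -m pendant '[0.007,0,0,0,1, 0,0,0,0,1]'; python3 -m pendant '[0.005,0,0,0,1, 0,0,0,0,1]'
```

```text
t: 19.85
eef_pos: [452.9, -22.2, 15.9]
tcp_rot: [-3.142, -0.0, -0.224]
ft_force: [-0.1, -0.5, -1.7]
opening: 0.528
t: 20.1
eef_pos: [454.1, -22.4, 15.7]
tcp_rot: [3.142, 0.003, -0.224]
ft_force: [-4.0, 1.2, 1.2]
opening: 0.526
t: 20.35
eef_pos: [454.2, -22.4, 15.6]
tcp_rot: [3.142, 0.007, -0.224]
ft_force: [-11.5, 4.5, 4.8]
opening: 0.528
```

```bash
python3 -m pendant '[0.006,0,0,0,1, 0,0,0,0,1]'; python3 -m pendant '[0.004,0,0,0,1, 0,0,0,0,1]'
```

```text
t: 20.6
eef_pos: [454.2, -22.3, 15.4]
tcp_rot: [3.141, 0.012, -0.224]
ft_force: [-18.1, 5.0, 10.4]
opening: 0.525
t: 20.85
eef_pos: [454.2, -22.3, 15.3]
tcp_rot: [3.141, 0.015, -0.224]
ft_force: [-24.4, 6.3, 14.3]
opening: 0.527
```

```bash
python3 -m pendant '[-0.03,0,0,0,1, -0.05,0,0,0,1, 0,0,-0.1,0,1, 0,0,-0.15,0,1, 0,0,-0.15,0,1, 0,0,-0.1,0,1, 0.05,0,0,0,1, 0,0,0,0,1]'
python3 - <<'E'
from h import *
im,c=overlay("wrist",[560.5,-46.3,-.2233],"w7.png")
cv2.imwrite("pics/w7c.png",cv2.resize(im[0:160,160:360],None,fx=4,fy=3.75,interpolation=cv2.INTER_CUBIC))
E
```

```text
t: 21.85
eef_pos: [450.1, -21.6, 216.1]
tcp_rot: [-3.141, -0.001, -0.224]
ft_force: [-0.6, 1.2, -1.4]
opening: 0.527
21.85 [450.14894243 -21.59942044 216.10361038] [-3.14148121e+00 -1.43557281e-03 -2.24282729e-01]
```

View pics/w7c.png

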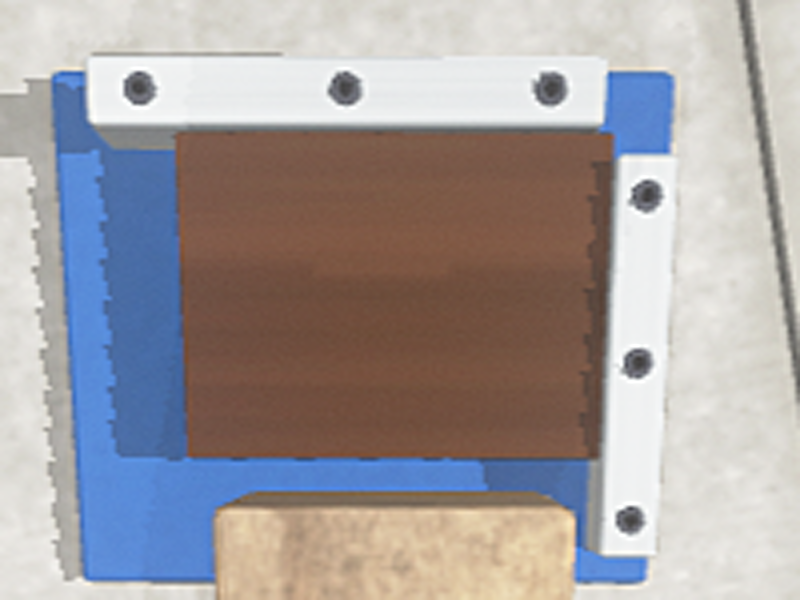

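View pics/w7.png

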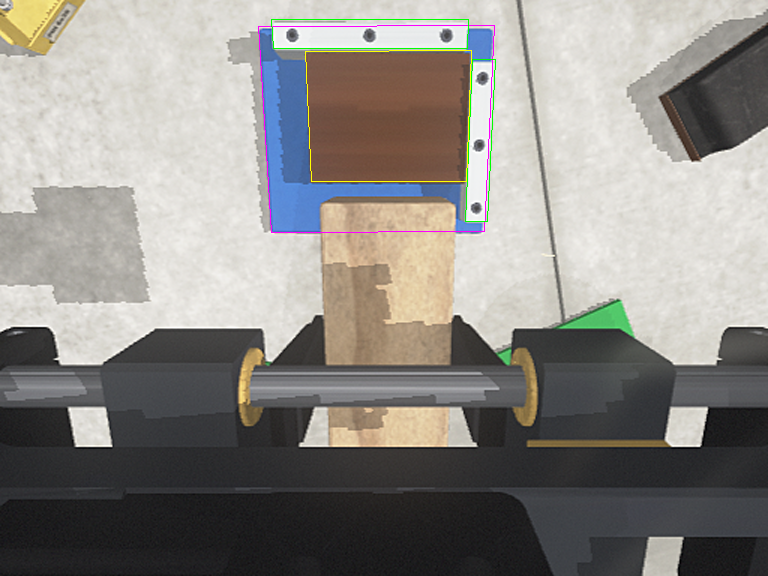

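```bash
python3 -m pendant '[0,-0.06,0,0,1, 0,-0.08,0,0,1, 0,-0.06,0,0,1, 0,-0.04,0,0,1, 0,0,0,0,1, 0,0,0,0,1]'
python3 - <<'E'
from h import *
im,c=overlay("wrist",[560.5,-46.3,-.2233],"w8.png")
o=cv2.imread("pics/w8.png"); 
cv2.imwrite("pics/w8c.png",cv2.resize(im[0:160,230:430],None,fx=4,fy=3.75,interpolation=cv2.INTER_CUBIC))
E
```

```text
t: 22.65
eef_pos: [470.6, 71.7, 215.8]
tcp_rot: [3.141, 0.0, -0.224]
ft_force: [-0.1, -0.4, -1.3]
opening: 0.529
22.65 [470.57933866  71.70810454 215.75793526] [ 3.14141803e+00  4.16358748e-04 -2.24240855e-01]
```

View pics/w8c.png

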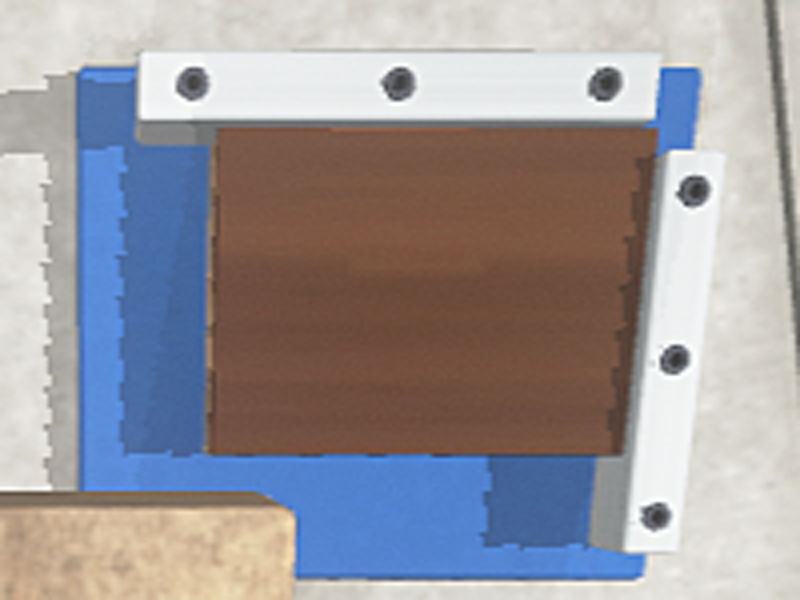

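Both views show the stack flush, with only a thin perspective strip of its +y side visible at column ~210 and no blank protruding. I'll place the block with its long axis along jig y, since along x it would hit the far fence, and open the jaws only part way because the finger tips sit below the fence tops.

```bash
python3 -c "
from h import *
plan([555.2,-47.1,160],1.348,10)" | sed 's/np.float64//g'
```

```text
yaw now -0.2247 dist/row 15.6 deg/row 9.01
[(0.0272), (0.0242), (0.014), (-0.0501), -1]
[(0.0231), (0.0282), (0.014), (-0.0501), -1]
[(0.0184), (0.0315), (0.014), (-0.0501), -1]
[(0.0132), (0.0339), (0.014), (-0.0501), -1]
[(0.0078), (0.0356), (0.014), (-0.0501), -1]
[(0.0021), (0.0364), (0.014), (-0.0501), -1]
[(-0.0036), (0.0363), (0.014), (-0.0501), -1]
[(-0.0093), (0.0352), (0.014), (-0.0501), -1]
[(-0.0147), (0.0334), (0.014), (-0.0501), -1]
[(-0.0197), (0.0306), (0.014), (-0.0501), -1]
```

```bash
python3 -m pendant '[0.027,0.024,0.014,-0.05,1, 0.023,0.028,0.014,-0.05,1, 0.018,0.032,0.014,-0.05,1, 0.013,0.034,0.014,-0.05,1, 0.008,0.036,0.014,-0.05,1, 0.002,0.036,0.014,-0.05,1, -0.004,0.036,0.014,-0.05,1, -0.009,0.035,0.014,-0.05,1, -0.015,0.033,0.014,-0.05,1, -0.02,0.031,0.014,-0.05,1]'
python3 -m pendant '[0,0,0,0,1,0,0,0,0,1]'
python3 - <<'E'
from h import *
s=env.state(); jp=np.array([560.5,-46.3,-.2233]); print((s["eef_pos"][:2]-jp[:2])@rot(jp[2]), s["tcp_rot"],s["eef_pos"],s["ft_force"])
im,c=overlay("wrist",jp,"w9.png")
E
```

```text
t: 23.95
eef_pos: [554.8, -47.9, 159.7]
tcp_rot: [-3.141, 0.0, 1.351]
ft_force: [-0.2, -0.4, -1.8]
opening: 0.527
t: 24.2
eef_pos: [554.4, -46.7, 160.0]
tcp_rot: [-3.141, -0.0, 1.343]
ft_force: [0.4, -0.4, -1.9]
opening: 0.532
[-5.80939071 -1.774435  ] [-3.14135561e+00 -1.55475687e-04  1.34262948e+00] [554.44189831 -46.74389616 160.04039746] [ 0.38899512 -0.36711167 -1.87621366]
24.2 [554.44189831 -46.74389616 160.04039746] [-3.14135561e+00 -1.55475687e-04  1.34262948e+00]
```

View pics/w9.png

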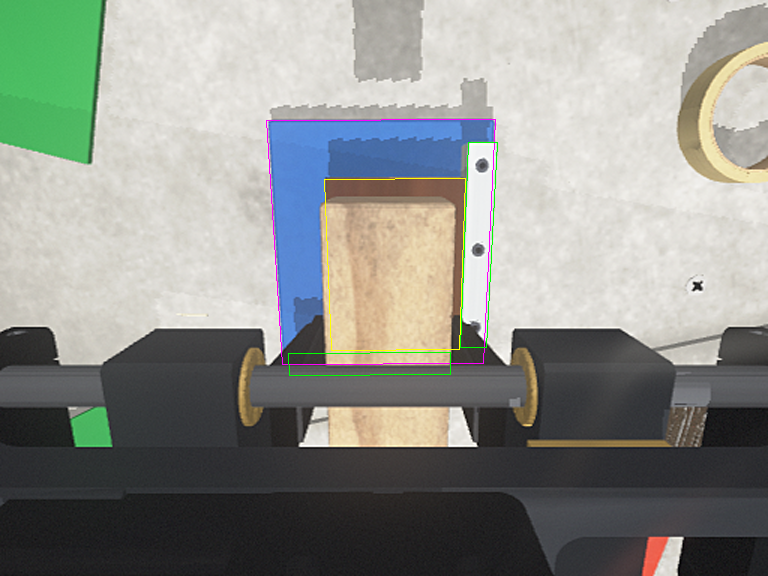

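```bash
python3 -m pendant '[0,0,0.08,0,1, 0,0,0.08,0,1, 0,0,0.07,0,1, 0,0,0.04,0,1, 0,0,0.015,0,1, 0,0,0,0,1]'; python3 -m pendant '[0,0,0.004,0,1, 0,0,0.004,0,1, 0,0,0,0,1]'
```

```text
t: 25.0
eef_pos: [555.1, -46.6, 46.3]
tcp_rot: [3.141, -0.0, 1.346]
ft_force: [-0.6, 0.2, -0.8]
opening: 0.529
t: 25.38
eef_pos: [554.9, -46.7, 42.9]
tcp_rot: [3.141, -0.0, 1.347]
ft_force: [-0.2, 0.8, -2.1]
opening: 0.528
```

```bash
python3 -m pendant '[0,0,0.004,0,1, 0,0,0,0,1]'; python3 -m pendant '[0,0,0.003,0,1, 0,0,0,0,1]'; python3 -m pendant '[0,0,0.002,0,1, 0,0,0,0,1]'
```

```text
t: 25.62
eef_pos: [554.8, -46.7, 41.0]
tcp_rot: [-3.141, -0.0, 1.347]
ft_force: [-1.1, -0.0, -0.8]
opening: 0.527
t: 25.88
eef_pos: [554.8, -46.7, 39.8]
tcp_rot: [-3.141, -0.0, 1.347]
ft_force: [0.2, -0.7, -1.4]
opening: 0.528
t: 26.12
eef_pos: [554.9, -46.6, 39.3]
tcp_rot: [3.141, -0.0, 1.347]
ft_force: [-1.1, 1.9, 1.9]
opening: 0.529
```

```bash
python3 -m pendant '[0,0,0.002,0,1, 0,0,0,0,1]'; python3 -m pendant '[0,0,0,0,-0.2, 0,0,0,0,-0.25, 0,0,0,0,-0.25, 0,0,0,0,-0.25]'
```

```text
t: 26.38
eef_pos: [555.0, -46.4, 38.8]
tcp_rot: [3.141, -0.0, 1.347]
ft_force: [-1.6, 3.5, 5.5]
opening: 0.524
t: 26.88
eef_pos: [554.8, -46.7, 38.3]
tcp_rot: [-3.142, -0.0, 1.347]
ft_force: [0.4, -0.2, 0.1]
opening: 0.627
```

```bash
python3 -m pendant '[0,0,-0.02,0,-0.25, 0,0,-0.05,0,-0.25, 0,0,-0.1,0,-0.25, 0,0,-0.12,0,-0.25, 0,0,-0.1,0,-0.25, 0,0,0,0,-0.25]'
python3 - <<'E'
from h import *
jp=[560.5,-46.3,-.2233]
overlay("wrist",jp,"w10.png")
E
```

```text
t: 27.62
eef_pos: [555.9, -46.9, 197.7]
tcp_rot: [3.136, -0.0, 1.347]
ft_force: [0.9, -0.1, 0.1]
opening: 0.625
27.625 [555.94963172 -46.89330703 197.71772472] [ 3.13569734e+00 -1.97667049e-04  1.34671048e+00]
```

View pics/w10.png

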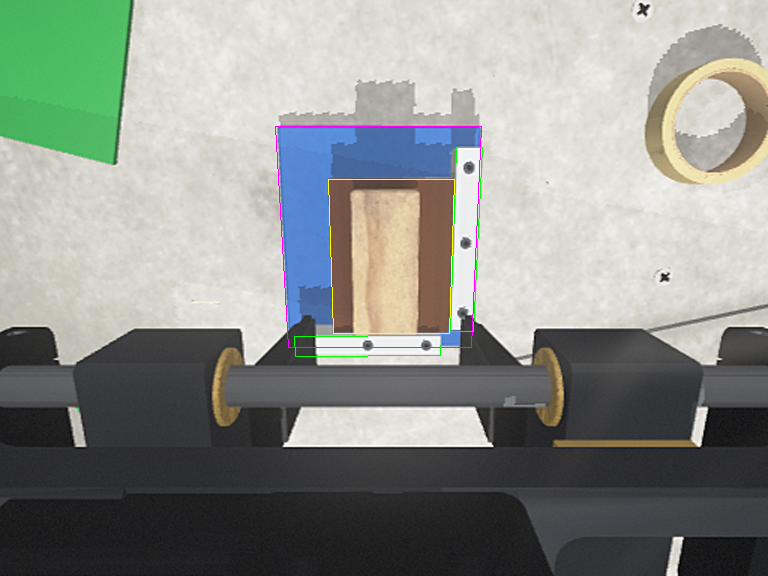

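The block lies on the stack at columns 350–420, rows 190–333, and the stack matches the squared outline. One last look from the earlier viewpoint with the arm moved aside, before handing in.

```bash
python3 -m pendant '[0.02,-0.031,-0.014,0.05,-0.25, 0.015,-0.033,-0.014,0.05,-0.25, 0.009,-0.035,0,0.05,-0.25, 0.004,-0.036,0,0.05,-0.25, -0.002,-0.036,0,0.05,-0.25, -0.008,-0.036,0,0.05,-0.25, -0.013,-0.034,0,0.05,-0.25, -0.018,-0.032,0,0.05,-0.25, -0.023,-0.028,0,0.05,-0.25, -0.027,-0.024,0,0.05,-0.25]'
python3 -m pendant '[0,0,0,0,-0.25,0,0,0,0,-0.25]'
python3 - <<'E'
from h import *
jp=[560.5,-46.3,-.2233]
im,c=overlay("wrist",jp,"w11.png")
cv2.imwrite("pics/w11c.png",cv2.resize(im[0:160,230:430],None,fx=4,fy=3.75,interpolation=cv2.INTER_CUBIC))
t,_=overlay("top",jp,"t11.png")
J=lambda p:(np.array(p[:2])-jp[:2])@rot(jp[2])
for n in ("wrist","top"):
  for th in ("wood_block","sanding_block","parts_tray"):
    for k in env.landmark_of(th,n)[:2]: print(n,th,k, J(k["xyz"]))
E
```

```text
t: 28.92
eef_pos: [452.3, 57.9, 204.4]
tcp_rot: [3.141, 0.002, -0.229]
ft_force: [0.0, 0.4, -0.0]
opening: 0.626
t: 29.18
eef_pos: [453.5, 57.4, 205.1]
tcp_rot: [3.141, 0.001, -0.221]
ft_force: [-1.1, -0.6, -0.5]
opening: 0.624
29.175 [453.4542458   57.37962054 205.08905196] [ 3.14147609e+00  6.66675458e-04 -2.20567537e-01]
29.225 [453.52381264  57.31952734 205.15233587] [ 3.14148599e+00  5.39192108e-04 -2.21387501e-01]
wrist wood_block {'xyz': [553.5, -46.4, 33.5], 'confidence': 0.79} [-6.80405896 -1.64765943]
top wood_block {'xyz': [552.9, -42.2, 34.9], 'confidence': 0.94} [-8.31924749  2.31519355]
top sanding_block {'xyz': [520.2, -351.0, 3.3], 'confidence': 0.92} [  28.17604619 -306.05929233]
top parts_tray {'xyz': [738.1, 222.2, 3.8], 'confidence': 0.96} [113.73151638 301.16299936]
```

View pics/w11c.png

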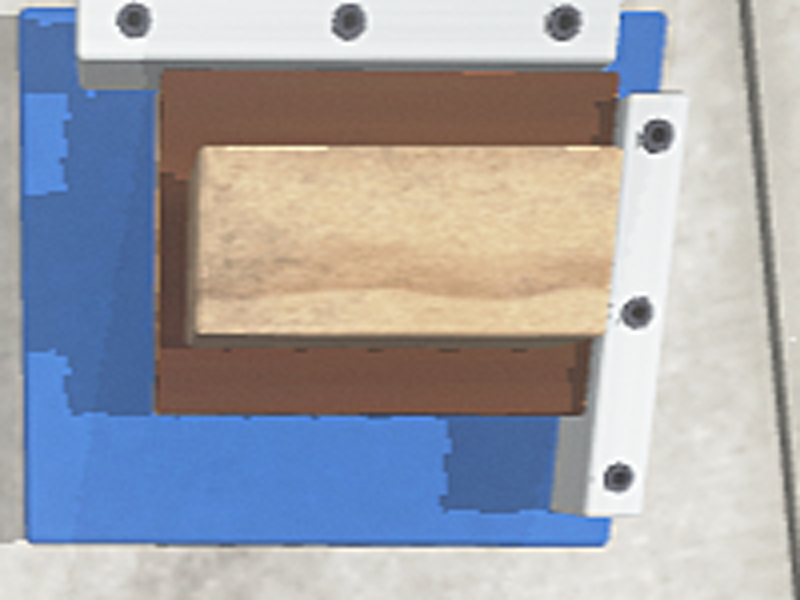

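View pics/t11.png

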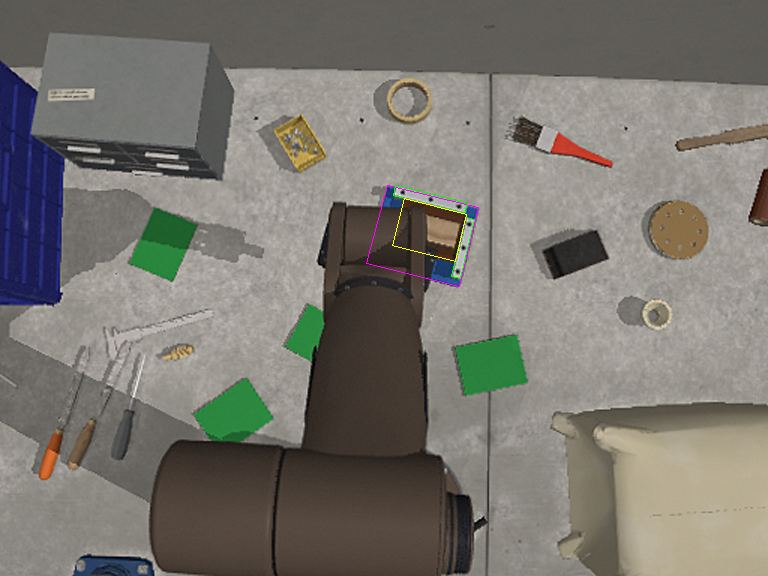

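```bash
python3 - <<'E'
from h import *
st={"eef_pos":[453.45,57.38,205.09],"tcp_rot":[3.14148,0.00067,-0.22057]}
c=cam("wrist",st); jp=np.array([560.5,-46.3,-.2233])
def J(u,v,z): return np.round((back([[230+(u+.5)/4-.5,(v+.5)/3.75-.5]],z,c)[0,:2]-jp[:2])@rot(jp[2]),1)
print("fence top inner edge",J(80,58,40),J(615,64,40)); print("fence bottom",J(100,88,10))
print("blank +x edge",J(162,70,34),J(617,73,34)); print("blank -x edge",J(156,412,34),J(583,412,34))
print("side fence inner top",J(621,100,40),J(587,512,40), "base corners",J(24,542,10),J(608,545,10),J(20,8,10))
E
```

```text
fence top inner edge [49.9 88.9] [ 48.6 -59.4]
fence bottom [50.5 83.7]
blank +x edge [48.5 65.9] [ 48.  -62.6]
blank -x edge [-50.8  66.5] [-50.5 -62.5]
side fence inner top [ 39.  -62.1] [-81.9 -64.4] base corners [-94.4 108.9] [-95.1 -84.5] [ 73.4 107.4]
```

```bash
python3 -c "
from h import *
print(env.job_done(), env.state()['t'])"
```

```text
the job is handed in; nothing more can be done
the job is handed in; nothing more can be done
```

The four blanks are squared against both fences, and the wooden block is lying flat on the middle of the stack. I handed the job in at about 30 s of the 72 s allowed; no verdict was reported.

**What I did:** I gripped the wooden block across its 50 mm width. With its end I tapped the stack once to the far fence (about 24 N), once to the side fence (about 32 N) and once more to the far fence (about 25 N). I then laid the block down with its long side along the jig's y, opened the jaws only part way so they cleared the fence, and lifted straight up.

**Last checks:**
- **Blanks:** the top blank measures about 1 mm from each fence, which is the accuracy of the measurement. No lower blank sticks out on the open sides. Their order was not disturbed.
- **Wooden block:** its centre is 7–9 mm from the stack's middle in x and about 2 mm in y, lying flat. The two cameras differ by about 4 mm in y.
- **Sanding block and tray:** both sit where they were, within 3 mm by the detector.

**Imperfections:**
- The wooden block slid about 2 mm and pitched about 0.025 rad in the grip while tapping; it settled flat on release.
- I skipped a second tap on the side fence because the pictures showed it was not needed.

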